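# Charge the pickup's magnets

## Robot

A 6-joint arm with a two-finger parallel gripper is mounted at the origin on the work surface. World frame = base frame: x ahead of the robot, y to its left, z up, the work surface at z = 0. Lengths are in m, angles in rad, forces in N, time in s.
With the tool pointing down it reaches from about 0.375 to 0.975 m from the base axis. Payload 3.8 kg.
Tool frame: the origin (TCP) lies midway between the tips of the shut fingers; the grasp point (between the pads) lies 19 mm behind it; z points along the fingers, y is the line along which they close (so a half turn about z gives the same grasp; the last joint's range is limited). The gripper opens to 85 mm and grips with 20 to 120 N. Pads are 22 mm wide; open, the fingers measure 114 mm over their backs; the gripper's body (76 mm by 85 mm) begins 54 mm behind the grasp point. The pads swing forward as they close: fully open they stand 13 mm farther back than shut.
Start: joints at [1.121, 0.264, 1.604, -0, 1.274, -0.037], TCP at [0.271, 0.618, 0.231] pointing down, gripper open.
Joint ranges: [-2.63, 2.63], [-0.94, 2.18], [0.31, 2.57], [-1.31, 4.45], [0, 2.66], [-2.55, 2.55]. Speed limits (rad/s): [2.57, 2.57, 3.14, 3.14, 3.14, 3.14].

## Interface

Orientations are given as a rotation vector (axis times angle).
In Python, from workcell import * gives the robot as it stands. The module is installed in compiled form; this text tells all that it offers.
- The arm moves only by the tool apply_moves, never from a script. Its arguments are lists of equal length, an entry for each row: "fingers": the opening, from 0 (shut) to 1 (fully open); "travel": the shift along the tool's x, y, z normalised to -1 to 1, where 1 is 0.05 m, a list of three; "rotation": the turn, a rotation vector about the tool's x, y, z normalised to -1 to 1, where 1 is 6 degrees, a list of three. In form: {"fingers": [fingers, ...], "travel": [[dx, dy, dz], ...], "rotation": [[ax, ay, az], ...]}. A call has 1 to 12 rows; each row shifts and turns the commanded pose from where the row before left it, along the tool's axes as they then stand; what a row does not reach is not made up. A row lasts 1/10 s, in which the tool goes at most 50 mm and 8.59 degrees, less where a joint would pass 70% of its speed; a pose out of reach is approached as far as the arm can. A call with a number of a shift or a turn outside -1 to 1 is refused whole. A call with a gripper value outside its range is refused whole. The fingers move at their own pace and stop on an object; "newtons" is the grip in N (left out, the last holds). Time passes only in rows, so rows that do not move let the fingers close. It gives the time, the measured TCP pose, the force, the opening and the grip force at its end, in the units of the state.
- read_state(): the state, without advancing time (a new reading comes with each control period).
- read_camera(name): name is "scene" or "side" or "wrist"; returns a dict with "image" (480x640x3 uint8, red, green, blue), "fx", "fy", "cx", "cy" (pixels), "extrinsics" (4x4, takes a point from world to camera coordinates). Camera axes: x right, y down, z forward; pixel columns grow to the right and rows downward; lengths in m; the calibration is good to about 2 mm. A picture is of the moment at which its call begins. There is no depth.
- finish_job(): hands the job in; it is judged then, once.
Trained networks look in the newest picture that a camera, given by its name, has taken for a name from the list of things; names that differ only in an ending like _2 or _b are one class to them, and where a whole thing is asked for, a point or a joint stands for the part that bears it (a point fixed in the world has none). Each returns a list of dicts, best first, with "p" (0 to 1); they miss things now and then, are a little off and sometimes report something else, mostly with a low value. They report only what shows in the picture. A call takes as long as a camera call. They do not tell look-alikes from the thing itself.
- regions_of(camera, name): "mask" (480x640 bool, what is visible of it) and "bbox" ([left, top, width, height] in pixels, round what is visible of it).
- tip_of(camera, name): "location" ([column, row] in pixels: a listed point, or the origin of a listed thing).
The state is a dict: "time": time; "q": joint angles; "joint_vel": joint speeds; "joint_torque": joint torques, N m; "tool_pos": TCP position; "tcp_rot": TCP orientation; "wrist_force": force on the tool from outside, world axes, zero at the start; "torque": the same for the moment, N m; "width": opening from 0.0 (shut) to 1.0 (fully open); "grip_force": force on a finger pad.
Only numpy, scipy, OpenCV 4.12 (cv2) and the standard library are available. Lean on these libraries where they do the work, as an engineer would, in place of code of your own. Each camera call takes 0.05 s, during which the arm holds its last target. There are 200 camera calls.

## Task

One of the two magnet chargers has a guitar pickup lying in it: swing that charger's barred guard fully shut over the pickup, then press its button fully down, keep it down for about one second and let it spring back up. The button must not be pressed while the guard is open. Leave the guard shut, the pickup in its nest, and the empty charger and the other things on the bench as they are.

Things in the scene. Friction and masses are not known exactly. Their poses are not given: they have to be found in the camera images.
- charger_a: Magnet charger: grey metal box 210 (x) by 140 (y) by 50 mm high, fixed to the bench. One of two alike side by side; either may be left or right, either may hold the pickup. Origin: on its underside, below the nest; x points from its front (button end, toward the robot; x = -140 mm) to its back (hinge end; x = 70), z up. On its flat top, the deck: button at x = -107 mm, nest at x = 0 (y = 0).
- nest_a (a point): Middle of the nest of charger_a: the top of a flat black disc, 92 mm in diameter and 3 mm thick, on the deck under the guard; 53 mm above the charger's origin; axes as the charger's. The pickup lies on one of the two discs; the other is bare.
- guard_a (a joint): Opening angle (rad) of charger_a's guard: 0 = shut, rim down on the deck; limit 1.4; starts at 0.6 to 1.2. Its front swings up and back about a hinge along y at the charger's back. A stiff hinge (0.16 N m) keeps it where it is left; pushing 2 to 3 N on the outside of its top at the front swings it shut.
- guard_a_hinge (a point): Middle of the hinge axis of charger_a's guard; fixed to the charger, 60 mm behind its origin, 50 mm above it; axes as the charger's.
- guard_a_front (a point): Middle of the front top edge of charger_a's guard, moves with it; when shut, 112 mm in front of the hinge axis and 36 mm above it. The guard: a box-shaped cage of flat steel bars, 120 mm wide, open below, 0.13 kg; along the front its top is a solid strip 30 mm deep, behind that thin bars. From this edge a dark lip 50 mm wide, 8 mm thick juts 16 mm forward, flush with the top.
- button_a (a joint): Travel (m) of charger_a's push button: 0 = up, 0.007 = fully down. A spring returns it; first movement takes 1.5 N, fully down 5 N. Black round cap, 32 mm diameter, in a dark round housing 48 mm in diameter and 12 mm high.
- button_a_top (a point): Centre of the top face of charger_a's button cap (73 mm above the bench when up; moves with it); z up.
- charger_b: Magnet charger: grey metal box 210 (x) by 140 (y) by 50 mm high, fixed to the bench. One of two alike side by side; either may be left or right, either may hold the pickup. Origin: on its underside, below the nest; x points from its front (button end, toward the robot; x = -140 mm) to its back (hinge end; x = 70), z up. On its flat top, the deck: button at x = -107 mm, nest at x = 0 (y = 0).
- nest_b (a point): Middle of the nest of charger_b: the top of a flat black disc, 92 mm in diameter and 3 mm thick, on the deck under the guard; 53 mm above the charger's origin; axes as the charger's. The pickup lies on one of the two discs; the other is bare.
- guard_b (a joint): Opening angle (rad) of charger_b's guard: 0 = shut, rim down on the deck; limit 1.4; starts at 0.6 to 1.2. Its front swings up and back about a hinge along y at the charger's back. A stiff hinge (0.16 N m) keeps it where it is left; pushing 2 to 3 N on the outside of its top at the front swings it shut.
- guard_b_hinge (a point): Middle of the hinge axis of charger_b's guard; fixed to the charger, 60 mm behind its origin, 50 mm above it; axes as the charger's.
- guard_b_front (a point): Middle of the front top edge of charger_b's guard, moves with it; when shut, 112 mm in front of the hinge axis and 36 mm above it. The guard: a box-shaped cage of flat steel bars, 120 mm wide, open below, 0.13 kg; along the front its top is a solid strip 30 mm deep, behind that thin bars. From this edge a dark lip 50 mm wide, 8 mm thick juts 16 mm forward, flush with the top.
- button_b (a joint): Travel (m) of charger_b's push button: 0 = up, 0.007 = fully down. A spring returns it; first movement takes 1.5 N, fully down 5 N. Black round cap, 32 mm diameter, in a dark round housing 48 mm in diameter and 12 mm high.
- button_b_top (a point): Centre of the top face of charger_b's button cap (73 mm above the bench when up; moves with it); z up.
- pickup: An electric-guitar pickup, 38 (x) by 70 (y) by 18 mm high, 0.12 kg: a brass base plate with two off-white bars side by side, each with six small dark dots on top. Loose; lies on the nest disc of one of the chargers, its length roughly along y. Origin: centre of its underside.
- file: Bystander: a flat steel file with a round wooden handle, 260 mm long, lying on the bench. Loose. Origin on its underside, 145 mm from the handle's end.
- neck_rest: Bystander: a light wooden block with two cork cheeks, 70 by 160 by 65 mm high (a guitar-neck rest). Loose. Origin: centre of its underside.
- calliper: Bystander: a steel calliper with a grey slide, 200 mm long, lying on the bench. Loose. Origin: underside, middle of its beam.
Mind the look-alikes: they are no part of the job. There is more than one size of the pickup; the job needs the largest.

How it is judged:
By the outcome, as a careful person would: the job done as asked, in the order asked, and still so for the second after the job is handed in, with the robot touching nothing.
It also fails if it takes over 35 s, if anything falls off the work surface, if the arm or the gripper's body presses on something with over 40 N, if the wrist force passes 120 N, or if a joint passes its speed limit or range.

## Working session

There is one attempt and no reset: what is moved stays moved. The work goes in short steps, Python scripts to look and compute and a tool call to move; the robot and the scene stay as the last step left them, time stands still between calls to the robot, and variables do not carry over. Pictures are saved under pics/ and viewed, at most 10 in all, crops included, and the job is handed in when it is done.

Besides the shell and the picture viewer there is one more tool, called after "Request:" by a JSON object that holds its "op" and its "data". apply_moves: Moves the arm, as the interface text tells. Scaled input: -1 to 1 covers 0.05 m each way for a shift and 6 degrees each way for a turn. Its arguments: {"type":"object","properties":{"fingers":{"type":"array","items":{"type":"number"}},"travel":{"type":"array","items":{"type":"array","items":{"type":"number"}}},"rotation":{"type":"array","items":{"type":"array","items":{"type":"number"}}},"newtons":{"type":"number"}},"required":["fingers","travel","rotation"]}

```bash
mkdir -p pics; cat > h.py <<'E'
from workcell import *
import numpy as np, cv2
from scipy.spatial.transform import Rotation as R
def ray(c,uv):
    E=np.array(c["extrinsics"]);Rm=E[:3,:3];t=E[:3,3]
    d=Rm.T@np.array([(uv[0]-c["cx"])/c["fx"],(uv[1]-c["cy"])/c["fy"],1]);return -Rm.T@t,d
def atz(c,uv,z):
    o,d=ray(c,uv);return o+d*(z-o[2])/d[2]
def proj(c,p):
    E=np.array(c["extrinsics"]);q=E[:3,:3]@np.array(p)+E[:3,3]
    return np.array([c["fx"]*q[0]/q[2]+c["cx"],c["fy"]*q[1]/q[2]+c["cy"]])
E
python3 - <<'E'
from h import *
np.set_printoptions(precision=3,suppress=True)
Z=dict(nest_a=.053,button_a_top=.073,guard_a_hinge=.05,guard_a_front=None,charger_a=0,pickup=.053)
for n in ["scene","side"]:
    c=read_camera(n);cv2.imwrite(f"pics/{n}0.png",c["image"][...,::-1])
    print(n,"cam",ray(c,(320,240))[0])
    for k,z in Z.items():
        for d in tip_of(n,k): print(k,round(d["p"],2),np.round(d["location"],1), atz(c,d["location"],z) if z is not None else "")
s=read_state();print(s["time"],s["tool_pos"],s["tcp_rot"],s["wrist_force"])
E
```

```text
scene cam [ 1.05  -0.454  1.165]
nest_a 0.97 [256.  292.7] [ 0.57  -0.197  0.053]
nest_a 0.81 [353.7 183.7] [0.52  0.196 0.053]
button_a_top 0.57 [320.5 159. ] [0.41  0.183 0.073]
guard_a_hinge 0.77 [374.2 195.9] [0.584 0.206 0.05 ]
guard_a_hinge 0.41 [322.1 162.3] [0.407 0.191 0.05 ]
guard_a_front 0.6 [362.4 160.6] 
guard_a_front 0.2 [146.  352.2] 
charger_a 0.92 [258.1 298.6] [ 0.563 -0.192  0.   ]
charger_a 0.73 [352.4 195.6] [0.519 0.195 0.   ]
pickup 0.85 [257.  290.1] [ 0.567 -0.191  0.053]
pickup 0.79 [315.3 349.8] [ 0.768 -0.198  0.053]
pickup 0.62 [280.7 363.7] [ 0.736 -0.273  0.053]
side cam [ 0.284 -1.212  0.809]
nest_a 0.9 [296.2 215.3] [0.522 0.191 0.053]
nest_a 0.74 [356.9 295.6] [ 0.577 -0.196  0.053]
button_a_top 0.43 [254.3 218.4] [0.411 0.166 0.073]
button_a_top 0.4 [297.  215.8] [0.517 0.151 0.073]
guard_a_hinge 0.61 [316.  211.1] [0.579 0.206 0.05 ]
guard_a_hinge 0.32 [354.1 259.9] [ 0.61  -0.055  0.05 ]
guard_a_front 0.73 [304.  174.1] 
charger_a 0.85 [298.1 232.1] [0.526 0.195 0.   ]
pickup 0.87 [431.  324.7] [ 0.69  -0.327  0.053]
pickup 0.76 [355.  294.2] [ 0.574 -0.19   0.053]
pickup 0.6 [431.2 297. ] [ 0.725 -0.241  0.053]
0.7 [0.271 0.618 0.231] [0.644 3.075 0.   ] [ 0.307 -0.386 -0.788]
```

View pics/scene0.png

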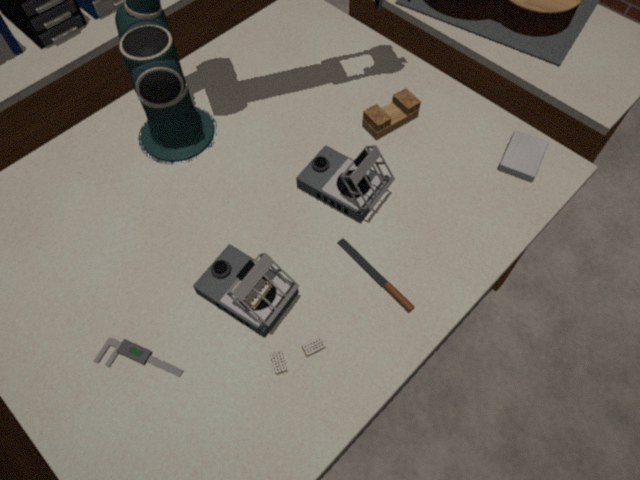

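View pics/side0.png

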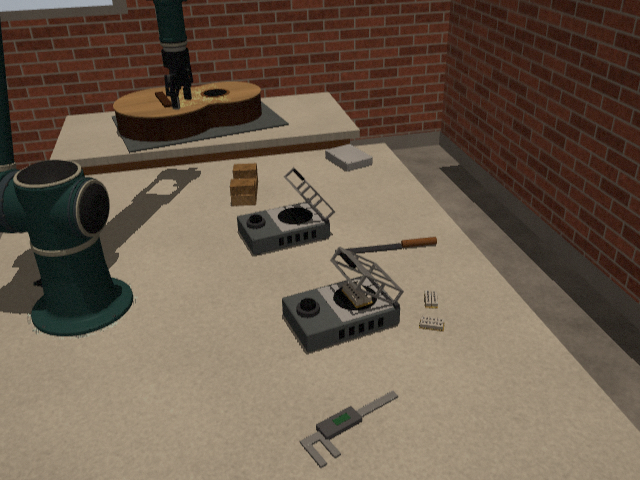

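The scene view shows the right charger at (245,290) with the pickup on its disc at (257,290). The left one, at (345,180), is bare. The side view agrees, with the pickup at (355,294). Things that could be taken for the pickup are the small ones on the bench, at scene (279,362) and (314,347). I choose the one in the right charger's nest and will check it in a crop.

```bash
python3 - <<'E'
from h import *
a=cv2.imread("pics/scene0.png")[235:340,185:305];b=cv2.imread("pics/side0.png")[240:355,275:410]
a=cv2.resize(a,(400,350),interpolation=cv2.INTER_CUBIC);b=cv2.resize(b,(400,341),interpolation=cv2.INTER_CUBIC)
cv2.imwrite("pics/crop.png",np.hstack([a,cv2.copyMakeBorder(b,0,9,0,0,0)]))
E
```

```text
(no output)
```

View pics/crop.png

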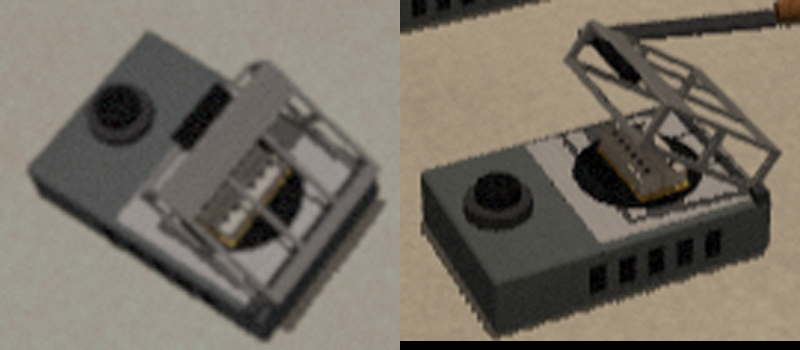

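```bash
python3 - <<'E'
from h import *
from scipy.optimize import least_squares
np.set_printoptions(precision=4,suppress=True)
C={n:read_camera(n) for n in("scene","side")}
# (cam, pixel, local point)  and guard points via theta
F=[("scene",(221.3,268.6),(-.107,0,.073)),("side",(307.7,304.1),(-.107,0,.073)),
("scene",(229.4,244.9),(-.14,.07,.05)),("scene",(194,286),(-.14,-.07,.05)),
("side",(282.4,298),(-.14,.07,.05)),("side",(307,335.2),(-.14,-.07,.05)),
("scene",(256,292.7),(0,0,.053)),("side",(356.9,295.6),(0,0,.053))]
def res(p):
    T=lambda l:np.r_[p[0]+np.cos(p[2])*l[0]-np.sin(p[2])*l[1],p[1]+np.sin(p[2])*l[0]+np.cos(p[2])*l[1],l[2]]
    return np.concatenate([proj(C[n],T(l))-u for n,u,l in F])
r=least_squares(res,[.57,-.195,0],loss="soft_l1");p=r.x
print(p,np.degrees(p[2]));print(r.fun.reshape(-1,2))
T=lambda l:np.r_[p[0]+np.cos(p[2])*l[0]-np.sin(p[2])*l[1],p[1]+np.sin(p[2])*l[0]+np.cos(p[2])*l[1],l[2]]
def g(l,t):
    x,z=l[0],l[2]; return T((.06+x*np.cos(t)+z*np.sin(t),l[1],.05-x*np.sin(t)+z*np.cos(t)))
for t in np.arange(.5,1.25,.1):
    print(round(t,1),*[np.round(proj(C[n],g((-.112,y,.036),t)),0) for n in C for y in(.06,-.06)],g((-.112,0,.036),t))
print("button",T((-.107,0,.073)),"lip",T((.06-.112,0,.086)))
E
```

```text
[ 0.5747 -0.1975  0.1824] 10.450329944402412
[[-1.2048 -1.032 ]
 [ 0.984  -2.5716]
 [ 0.0966 -0.3751]
 [-1.9081  1.0405]
 [-0.4309 -1.3375]
 [ 0.1753 -0.2487]
 [ 0.979   1.3609]
 [-0.7465  0.6063]]
0.5 [262. 254.] [228. 294.] [335. 252.] [360. 281.] [ 0.554  -0.2013  0.1353]
0.6 [264. 254.] [231. 295.] [338. 247.] [364. 276.] [ 0.5628 -0.1997  0.143 ]
0.7 [268. 255.] [234. 296.] [343. 244.] [369. 272.] [ 0.5723 -0.1979  0.1497]
0.8 [271. 256.] [237. 297.] [347. 240.] [374. 268.] [ 0.5824 -0.1961  0.1554]
0.9 [275. 257.] [241. 299.] [352. 237.] [379. 265.] [ 0.593  -0.1941  0.1601]
1.0 [279. 259.] [245. 301.] [356. 235.] [384. 262.] [ 0.604  -0.1921  0.1637]
1.1 [283. 261.] [249. 303.] [361. 232.] [389. 260.] [ 0.6153 -0.19    0.1661]
1.2 [287. 263.] [253. 306.] [366. 231.] [394. 258.] [ 0.6268 -0.1879  0.1674]
button [ 0.4695 -0.2169  0.073 ] lip [ 0.5236 -0.2069  0.086 ]
```

The crop confirms a brass-based pickup with two off-white bars on the right charger's disc. Its guard is open about 0.6 rad, with the lip at scene (245,269) and the button at (221,268). I'll shut the fingers and move above the guard.

Request:
{"op": "apply_moves", "data": {"fingers": [0,0,0,0,0,0,0,0,0,0], "travel": [[-0.6,-0.63,0],[-0.6,-0.63,0],[-0.6,-0.63,0],[-0.6,-0.63,0],[-0.6,-0.63,0],[-0.6,-0.63,0],[-0.6,-0.63,0],[-0.6,-0.63,0],[-0.6,-0.63,0],[-0.6,-0.63,0]], "rotation": [[0,0,0],[0,0,0],[0,0,0],[0,0,0],[0,0,0],[0,0,0],[0,0,0],[0,0,0],[0,0,0],[0,0,0]]}}

```text
time: 1.8
tool_pos: [0.4196, 0.2078, 0.2317]
tcp_rot: [0.643, 3.074, 0.001]
wrist_force: [1.0, 0.9, 0.2]
width: -0.001
grip_force: 0.0
```

Request:
{"op": "apply_moves", "data": {"fingers": [0,0,0,0,0,0,0,0,0,0], "travel": [[-0.6,-0.63,0],[-0.6,-0.63,0],[-0.6,-0.63,0],[-0.6,-0.63,0],[-0.6,-0.63,0],[-0.6,-0.63,0],[-0.6,-0.63,0],[-0.6,-0.63,0],[-0.6,-0.63,0],[-0.6,-0.63,0]], "rotation": [[0,0,0],[0,0,0],[0,0,0],[0,0,0],[0,0,0],[0,0,0],[0,0,0],[0,0,0],[0,0,0],[0,0,0]]}}

```text
time: 2.8
tool_pos: [0.5681, -0.2014, 0.2315]
tcp_rot: [0.644, 3.074, 0.0]
wrist_force: [-0.3, 0.3, 1.0]
width: 0.004
grip_force: 0.0
```

Request:
{"op": "apply_moves", "data": {"fingers": [0,0,0,0,0,0,0,0], "travel": [[0,0,0],[0,0,0],[0,0,0],[0,0,0],[0,0,0],[0,0,0],[0,0,0],[0,0,0]], "rotation": [[0,0,-0.95],[0,0,-0.95],[0,0,-0.95],[0,0,-0.95],[0,0,-0.95],[0,0,-0.95],[0,0,0],[0,0,0]]}}

```text
time: 3.6
tool_pos: [0.5677, -0.1995, 0.2314]
tcp_rot: [-0.285, 3.128, -0.0]
wrist_force: [-0.6, 0.6, 0.6]
width: -0.001
grip_force: 0.0
```

Request:
{"op": "apply_moves", "data": {"fingers": [0,0,0,0,0,0,0,0,0,0], "travel": [[0,0,0.4],[0,0,0.4],[0,0,0.4],[0,0,0.4],[0.05,0,0.1],[0.05,0,0.1],[0.05,0,0.1],[0.05,0,0.1],[0.05,0,0.1],[0,0,0]], "rotation": [[0,0,0],[0,0,0],[0,0,0],[0,0,0],[0,0,0],[0,0,0],[0,0,0],[0,0,0],[0,0,0],[0,0,0]]}}

```text
time: 4.6
tool_pos: [0.5547, -0.2018, 0.1257]
tcp_rot: [0.288, -3.128, -0.0]
wrist_force: [0.0, -0.1, 0.0]
width: 0.0
grip_force: 0.0
```

```bash
python3 - <<'E'
from h import *
a=read_camera("scene")["image"][215:340,165:305,::-1];b=read_camera("side")["image"][220:355,275:410,::-1]
cv2.imwrite("pics/crop2.png",np.hstack([cv2.resize(a,(400,380),interpolation=2),cv2.resize(b,(380,380),interpolation=2)]))
E
```

```text
(no output)
```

View pics/crop2.png

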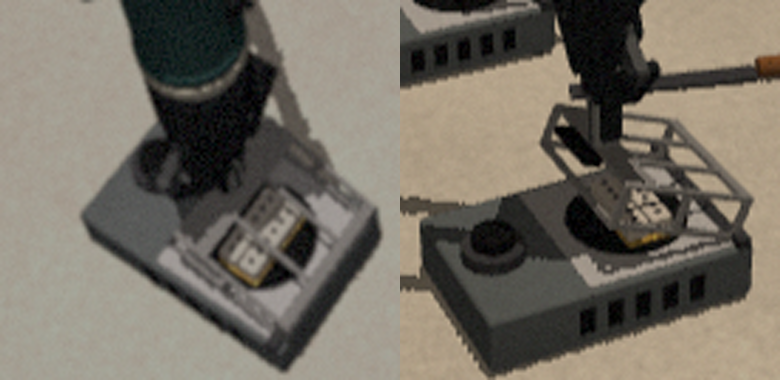

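The finger is on the strip (side crop, about (610,145)) and the guard has come down partway. I'll keep following it down.

Request:
{"op": "apply_moves", "data": {"fingers": [0,0,0,0,0,0,0,0,0], "travel": [[0.05,0,0.1],[0.05,0,0.1],[0.05,0,0.1],[0.05,0,0.1],[0.05,0,0.1],[0.05,0,0.1],[0.05,0,0.1],[0,0,0.06],[0,0,0]], "rotation": [[0,0,0],[0,0,0],[0,0,0],[0,0,0],[0,0,0],[0,0,0],[0,0,0],[0,0,0],[0,0,0]]}}

```text
time: 5.6
tool_pos: [0.5377, -0.2048, 0.0875]
tcp_rot: [0.288, -3.127, -0.001]
wrist_force: [0.0, 0.1, -0.4]
width: -0.002
grip_force: 0.0
```

Request:
{"op": "apply_moves", "data": {"fingers": [0,0,0], "travel": [[0,0,0.03],[0,0,0.03],[0,0,0]], "rotation": [[0,0,0],[0,0,0],[0,0,0]]}}

```text
time: 5.9
tool_pos: [0.5384, -0.2051, 0.086]
tcp_rot: [-0.289, 3.128, -0.0]
wrist_force: [-0.1, 0.3, 4.4]
width: -0.002
grip_force: 2.1
```

Request:
{"op": "apply_moves", "data": {"fingers": [0,0,0], "travel": [[0,0,0.03],[0,0,0.02],[0,0,0]], "rotation": [[0,0,0],[0,0,0],[0,0,0]]}}

```text
time: 6.2
tool_pos: [0.5385, -0.2051, 0.0859]
tcp_rot: [-0.289, 3.128, -0.001]
wrist_force: [-7.6, 2.8, 17.6]
width: -0.001
grip_force: 8.8
```

Contact at z = 0.086 with a firm reaction, so the guard is seated. I'll lift off, move above the button and check.

Request:
{"op": "apply_moves", "data": {"fingers": [0,0,0,0,0,0], "travel": [[0,0,-0.4],[0,0,-0.8],[0,0,-0.8],[0.7,0,0],[0.7,0,0],[0,0,0]], "rotation": [[0,0,0],[0,0,0],[0,0,0],[0,0,0],[0,0,0],[0,0,0]]}}

```text
time: 6.8
tool_pos: [0.4661, -0.2178, 0.1825]
tcp_rot: [0.286, -3.127, -0.0]
wrist_force: [0.2, -0.3, -0.1]
width: -0.0
grip_force: 0.0
```

```bash
python3 - <<'E'
from h import *
np.set_printoptions(precision=4,suppress=True)
for n in("scene","side","wrist"):
    c=read_camera(n)
    if n=="wrist": cv2.imwrite("pics/wrist.png",c["image"][...,::-1])
    if n=="side": b=c["image"][220:355,275:410,::-1]
    if n=="scene": a=c["image"][215:340,165:305,::-1]
    for k,z in(("button_a_top",.073),("guard_a_front",.086),("nest_a",.053)):
        for d in tip_of(n,k)[:2]: print(n,k,round(d["p"],2),np.round(d["location"]),atz(c,d["location"],z))
cv2.imwrite("pics/crop3.png",np.hstack([cv2.resize(a,(400,380),interpolation=2),cv2.resize(b,(380,380),interpolation=2)]))
print(read_state()["tool_pos"])
E
```

```text
scene button_a_top 0.63 [320. 159.] [0.4095 0.183  0.073 ]
scene button_a_top 0.36 [352. 184.] [0.5248 0.1806 0.073 ]
scene guard_a_front 0.68 [367. 160.] [0.5081 0.2572 0.086 ]
scene nest_a 0.83 [353. 182.] [0.5151 0.1977 0.053 ]
scene nest_a 0.67 [256. 292.] [ 0.5688 -0.194   0.053 ]
side button_a_top 0.47 [254. 216.] [0.4119 0.1822 0.073 ]
side nest_a 0.71 [296. 219.] [0.5172 0.1732 0.053 ]
side nest_a 0.62 [357. 299.] [ 0.5732 -0.2063  0.053 ]
[ 0.4696 -0.2177  0.1826]
```

View pics/crop3.png

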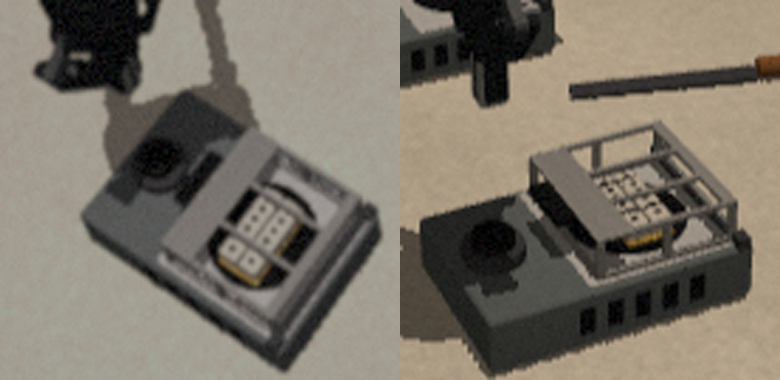

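View pics/wrist.png

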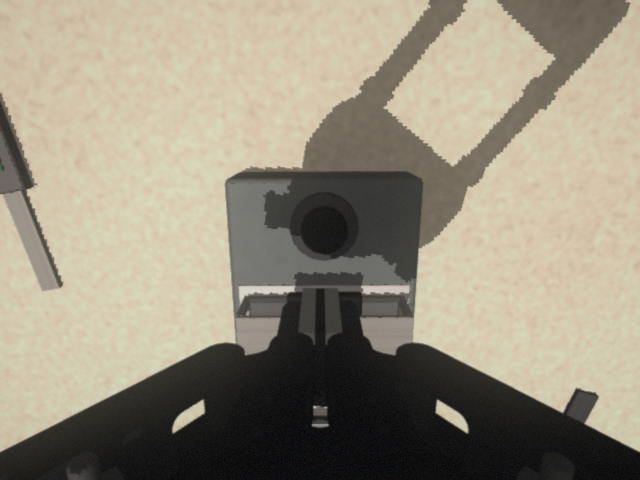

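The guard is shut with its rim down and the pickup is on its disc. In the wrist view the button cap is at (324,231), which I'll use to refine its position.

```bash
python3 - <<'E'
from h import *
c=read_camera("wrist");print(atz(c,(324,231),.073))
s=read_state();print(s["tool_pos"],s["wrist_force"],proj(c,s["tool_pos"]))
p=atz(c,(324,231),.073)-s["tool_pos"];print(R.from_rotvec(s["tcp_rot"]).inv().apply(p)/.05)
for n,uv in(("scene",(165+156*.35,215+157*.329)),("side",(275+95*.355,220+240*.355))): c=read_camera(n);print(n,atz(c,uv,.073))
E
```

```text
[ 0.46731376 -0.21543911  0.073     ]
[ 0.46952993 -0.21770509  0.18264386] [ 0.39567419 -0.70915567 -0.24124775] [320.27152351 307.07925352]
[0.03486139 0.05231601 2.19289238]
scene [ 0.46677522 -0.21614863  0.073     ]
side [ 0.46699062 -0.22909016  0.073     ]
```

Request:
{"op": "apply_moves", "data": {"fingers": [0,0,0,0,0], "travel": [[0.04,0.05,0.6],[0,0,0.6],[0,0,0.5],[0,0,0.35],[0,0,0]], "rotation": [[0,0,0],[0,0,0],[0,0,0],[0,0,0],[0,0,0]]}}

```text
time: 8.05
tool_pos: [0.4645, -0.2144, 0.0773]
tcp_rot: [0.288, -3.123, -0.005]
wrist_force: [-0.6, -0.3, -0.2]
width: 0.001
grip_force: 0.0
```

Request:
{"op": "apply_moves", "data": {"fingers": [0,0,0,0], "travel": [[0,0,0.1],[0,0,0.08],[0,0,0.08],[0,0,0]], "rotation": [[0,0,0],[0,0,0],[0,0,0],[0,0,0]]}}

```text
time: 8.45
tool_pos: [0.468, -0.2163, 0.0682]
tcp_rot: [-0.289, 3.126, -0.002]
wrist_force: [-0.4, -0.1, 4.2]
width: 0.002
grip_force: 1.8
```

Request:
{"op": "apply_moves", "data": {"fingers": [0,0], "travel": [[0,0,0.06],[0,0,0.02]], "rotation": [[0,0,0],[0,0,0]]}}

```text
time: 8.65
tool_pos: [0.4681, -0.2163, 0.0658]
tcp_rot: [-0.289, 3.127, -0.002]
wrist_force: [-5.4, 3.3, 20.5]
width: -0.001
grip_force: 10.4
```

Request:
{"op": "apply_moves", "data": {"fingers": [0,0,0,0,0,0,0,0,0,0,0,0], "travel": [[0,0,0],[0,0,0],[0,0,0],[0,0,0],[0,0,0],[0,0,0],[0,0,0],[0,0,0],[0,0,0],[0,0,-0.5],[0,0,-0.9],[0,0,-0.9]], "rotation": [[0,0,0],[0,0,0],[0,0,0],[0,0,0],[0,0,0],[0,0,0],[0,0,0],[0,0,0],[0,0,0],[0,0,0],[0,0,0],[0,0,0]]}}

```text
time: 9.85
tool_pos: [0.4657, -0.2151, 0.1783]
tcp_rot: [0.289, -3.126, -0.003]
wrist_force: [1.5, 0.9, -1.1]
width: 0.003
grip_force: 0.0
```

```bash
python3 - <<'E'
from h import *
a=read_camera("scene")["image"][215:340,165:305,::-1];b=read_camera("side")["image"][220:355,275:410,::-1]
cv2.imwrite("pics/crop4.png",np.hstack([cv2.resize(a,(400,380),interpolation=2),cv2.resize(b,(380,380),interpolation=2)]))
E
```

```text
(no output)
```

View pics/crop4.png

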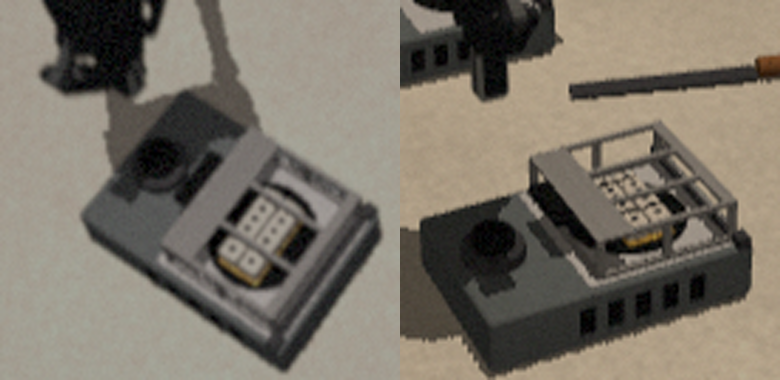

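The guard is shut, the pickup is in its nest, the button is back up at side crop (495,240), and the arm is clear.

```bash
python3 -c "
from workcell import *
print(finish_job())"
```

```text
the job is handed in; nothing more can be done
None
```

The job is handed in: I shut the guard on the right-hand charger, the one holding the pickup, then held its button fully down for about 1 s; it sprang back up, the pickup stayed in its nest, and nothing else was touched.

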